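# Bring up the light box without touching its shutter ring

## Robot

A 7-joint arm with a two-finger parallel gripper is mounted at the origin on the work surface. World frame = base frame: x ahead of the robot, y to its left, z up, the work surface at z = 0. Lengths are in mm, angles in rad, forces in N, time in s.
With the tool pointing down it reaches from about 425 to 800 mm from the base axis. Payload 8.3 kg.
Tool frame: the origin (TCP) lies at the centre of the arm's flange, where the gripper is bolted on; the fingertips stand 173 mm ahead of it and the grasp point (between the pads) lies 155 mm ahead of it; z points along the fingers, y is the line along which they close (so a half turn about z gives the same grasp; the last joint's range is limited). The gripper opens to 85 mm and grips with 20 to 120 N. Pads are 22 mm wide; open, the fingers measure 114 mm over their backs; the gripper's body (76 mm by 85 mm) begins 54 mm behind the grasp point. The pads swing forward as they close: fully open they stand 13 mm farther back than shut.
Start: joints at [-1.394, 0.383, 0.016, 1.37, -0.006, 1.388, -0.046], TCP at [148.403, 607.118, 404.679] pointing down, gripper open.
Joint ranges: [-2.95, 2.95], [-0.25, 2.06], [-1.52, 1.56], [0.18, 2.33], [-1.44, 4.58], [0.02, 2.06], [-3.01, 3.01]. Speed limits (rad/s): [2.39, 2.39, 3.01, 3.01, 3.14, 3.14, 3.14].

## Interface

Orientations are given as [roll, pitch, yaw] about the fixed x, y, z axes, in that order (R = Rz(yaw) Ry(pitch) Rx(roll)).
In Python, from station import readout, viewer, r gives the robot as it stands.
- The arm moves only by the tool play_rows, never from a script. Its argument "moves" is a list of rows, each an object with "jaw": the opening, from -1 (shut) to 1 (fully open); "travel": the shift along the tool's x, y, z in cm, a list of three; "turn": the turn, a rotation vector about the tool's x, y, z in units of 6 degrees (1.0 is 6 degrees), a list of three. In form: [{"jaw": jaw, "travel": [x, y, z], "turn": [rx, ry, rz]}, ...]. A call has 1 to 20 rows; each row shifts and turns the commanded pose from where the row before left it, along the tool's axes as they then stand; what a row does not reach is not made up. A row lasts 1/10 s, in which the tool goes at most 50 mm and 8.59 degrees, less where a joint would pass 70% of its speed; a pose out of reach is approached as far as the arm can. A call with a gripper value outside its range is refused whole. The fingers move at their own pace and stop on an object; the grip force is fixed at half the most. Time passes only in rows, so rows that do not move let the fingers close. It gives the time, the measured TCP pose, the force, the opening and the grip force at its end, in the units of the state.
- readout.get_obs(): the state, without advancing time (a new reading comes with each control period).
- viewer.snapshot(name): name is "scene" or "top" or "wrist"; returns a dict with "frame" (400x640x3 uint8, blue, green, red), "fx", "fy", "cx", "cy" (pixels), "D" ([k1, k2, p1, p2, k3] as OpenCV has them; the pictures are not rectified), "rvec" (rotation vector, rad) and "tvec" (3), from world to camera coordinates, as OpenCV has them. Camera axes: x right, y down, z forward; pixel columns grow to the right and rows downward; lengths in mm; the calibration is good to about 2 mm. A picture is of the moment at which its call begins. There is no depth.
- r.hand_in(): hands the job in; it is judged then, once.
The state is a dict: "time": time; "qpos": joint angles; "dq": joint speeds; "joint_torque": joint torques, N m; "ee_pos": TCP position; "orientation": TCP orientation; "wrist_force": force on the tool from outside, world axes, zero at the start; "moment": the same for the moment, N m; "opening": finger opening in mm; "finger_force": force on a finger pad.
Only numpy, scipy, OpenCV 4.12 (cv2) and the standard library are available. Lean on these libraries where they do the work, as an engineer would, in place of code of your own. Each camera call takes 0.05 s, during which the arm holds its last target. There are 200 camera calls.

## Task

The scan film on the light box is too dim to read. On the blue desk dimmer, turn the tall black inner knob on top until its white pointer lines up with the green mark on the blue base, then let go of it. Leave the grey outer ring around it as it is set, and do not touch the orange dimmer.

Things in the scene. Friction and masses are not known exactly. Their poses are not given: they have to be found in the camera images.
- blue_dimmer: Dimmer to adjust: blue box 120 x 120 x 28 mm, fixed to the desk, with two concentric knobs on the vertical axis through its centre. Origin: centre of its underside, z up. Green mark 18 x 10 mm on its top, 48 mm from the centre along its own +x (white ticks either side). Grey ribbed outer ring, 68 mm across, 28 to 44 mm above the desk: fingertips below 44 mm press on it.
- blue_dimmer_knob (a joint): Inner knob, rad: black disc 36 mm wide, on it an upright bar 36 x 14 mm, 48 to 88 mm above the desk; grip its 14 mm thickness at about 76 mm. White pointer on top from the middle to one end: at 0 it points at the green mark; clockwise from above is positive (pointer yaw = box yaw - value). Starts -1.2 to -0.5, free from -2.2 to 1.2; friction 0.03 N m, no spring, not coupled to the ring.
- blue_dimmer_ring_dot (a point): Yellow dot on top of the blue dimmer's grey outer ring, 27 mm from the axis, 44 mm above the desk. It shows the ring's setting, which differs from run to run and has nothing to do with the green mark. The ring turns lightly and stays where it is left.
- orange_dimmer: A second dimmer of the same shape and size with the same knobs, but with an orange box; fixed to the desk. Origin: centre of its underside. Leave it alone.
Not all that is in view belongs to the job. There is more than one size of the blue_dimmer; the one meant has the size given above.

How it is judged (in metres and radians):
At the end, for the whole second after the job is handed in: The white pointer of the blue dimmer's inner knob stands within 0.2 rad (11 degrees) of the green mark, and the yellow dot on its outer ring is within 6 mm (about 13 degrees of turn) of where it started (value of joint blue_dimmer_knob between -0.2 and 0.2 rad and distance of blue_dimmer_ring_dot from where it was at the start of the episode below 0.006 m); the robot touches nothing.
It fails at once if the blue dimmer's outer ring is turned (its yellow dot more than 6 mm from where it started) (distance of blue_dimmer_ring_dot from where it was at the start of the episode above 0.006 m).
It fails at once if the orange dimmer is touched by the robot (more than 1 N) (contact force between orange_dimmer and the fingers above 1 N or contact force between orange_dimmer and the arm above 1 N).
It also fails if it takes over 32 s, if anything falls off the work surface, if the arm or the gripper's body presses on something with over 40 N, if the wrist force passes 120 N, or if a joint passes its speed limit or range.

## Working session

There is one attempt and no reset: what is moved stays moved. The work goes in short steps, Python scripts to look and compute and a tool call to move; the robot and the scene stay as the last step left them, time stands still between calls to the robot, and variables do not carry over. Pictures are saved under pics/ and viewed, at most 10 in all, crops included, and the job is handed in when it is done.

Besides the shell and the picture viewer there is one more tool, called as name(argument=value, ...), one argument or row to a line, values as JSON. play_rows: Moves the arm, as the interface text tells. Its arguments: {"type":"object","properties":{"moves":{"type":"array"}},"required":["moves"]}

```bash
mkdir -p pics; cat > h.py <<'E'
import sys; sys.path.insert(0,'.')
import numpy as np, cv2, pickle
from station import readout, viewer, r
def snap(n,tag):
    s=viewer.snapshot(n); cv2.imwrite(f'pics/{tag}.png',s['frame']); pickle.dump(s,open(f'pics/{tag}.pkl','wb')); return s
def load(tag): return pickle.load(open(f'pics/{tag}.pkl','rb'))
def ray(s,px):
    K=np.array([[s['fx'],0,s['cx']],[0,s['fy'],s['cy']],[0,0,1.]])
    u=cv2.undistortPoints(np.array([[px]],float),K,np.array(s['D'],float))[0,0]
    R=cv2.Rodrigues(np.array(s['rvec'],float))[0]; t=np.array(s['tvec'],float).ravel()
    return -R.T@t, R.T@np.array([u[0],u[1],1])
def atz(s,px,z):
    o,d=ray(s,px); return o+d*(z-o[2])/d[2]
def tri(a,pa,b,pb):
    o1,d1=ray(a,pa);o2,d2=ray(b,pb)
    k=np.linalg.lstsq(np.c_[d1,-d2],o2-o1,rcond=None)[0]
    p,q=o1+k[0]*d1,o2+k[1]*d2
    return (p+q)/2,np.linalg.norm(p-q)
E
ls; python3 - <<'E'
from h import *
a=snap('scene','s0');b=snap('top','t0');c=snap('wrist','w0')
cv2.imwrite('pics/all.png',cv2.resize(np.vstack([a['frame'],b['frame']]),(480,600)) )
print(readout.get_obs())
E
```

```text
h.py
pics
{'time': 0.15, 'qpos': array([-1.39391497,  0.38409075,  0.01635789,  1.37089593, -0.00627663,
        1.38823964, -0.04649272]), 'dq': array([-0.00171469, -0.00186624, -0.00012443, -0.005613  , -0.00088829,
       -0.00036725, -0.00063684]), 'joint_torque': array([ 3.41729145e-03, -6.28160691e+01,  8.45750906e-01, -3.72165799e+01,
        1.62956404e-02,  1.09473156e-02, -2.82477879e-05]), 'ee_pos': array([148.35490447, 607.00927367, 403.88736277]), 'orientation': array([-3.14000876e+00,  3.24665039e-05,  2.90190313e+00]), 'wrist_force': array([ 0.36351094, -1.14097427, -0.56706383]), 'moment': array([ 0.0149754 , -0.01130606, -0.01437808]), 'finger_force': 0.0, 'opening': 85.38273327979152}
```

View pics/t0.png

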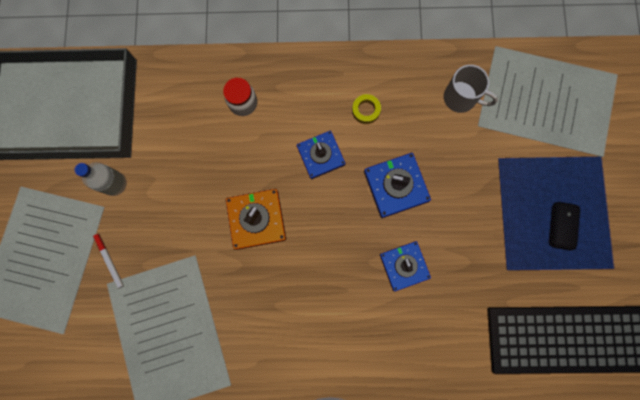

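View pics/s0.png

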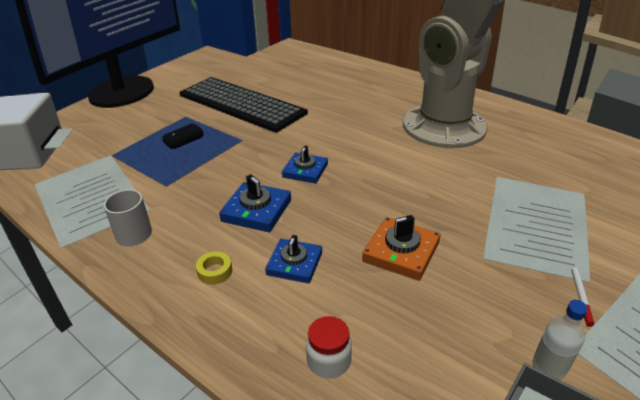

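Three blue dimmers are in the top view: A (398,183), B (321,153) and C (406,265). A is visibly the largest, about the size of the orange one at (255,218). I'll measure all three and confirm A in one crop.

```bash
python3 - <<'E'
from h import *
s=load('t0');q=load('s0')
hsv=cv2.cvtColor(s['frame'],cv2.COLOR_BGR2HSV)
m=cv2.inRange(hsv,(105,150,90),(125,255,255))
m[:,490:]=0
m=cv2.morphologyEx(m,cv2.MORPH_CLOSE,np.ones((5,5)))
for c in cv2.findContours(m,cv2.RETR_EXTERNAL,cv2.CHAIN_APPROX_NONE)[0]:
    if cv2.contourArea(c)<300: continue
    (x,y),_,_=R=cv2.minAreaRect(c); P=np.array([atz(s,p,28) for p in cv2.boxPoints(R)])
    print(np.round([x,y]),P.mean(0).round(),np.linalg.norm(np.diff(P,axis=0),axis=1).round(), 'ax',[round(np.arctan2(*(P[i+1]-P[i])[1::-1]),3) for i in range(2)])
print('orange',atz(s,(255,219),28).round(), 'green',atz(s,(390,165),28).round(1))
print('height of knob top',tri(s,(400,182),q,(254,178)))
print('orient cam',ray(s,(320,200))[0])
a=cv2.resize(s['frame'][140:230,350:450],None,fx=5,fy=5,interpolation=cv2.INTER_CUBIC)
b=cv2.resize(q['frame'][165:240,210:300],None,fx=5,fy=5,interpolation=cv2.INTER_CUBIC)
o=np.zeros((450,800,3),np.uint8); o[:,:400]=a[:,50:450]; o[:375,400:]=b[:,:400]; cv2.imwrite('pics/c0.png',o)
E
```

```text
[405. 266.] [ 401. -170.   28.] [86. 85. 85.] ax [np.float64(-1.233), np.float64(-2.83)]
[397. 184.] [ 584. -159.   28.] [119. 117. 117.] ax [np.float64(-1.24), np.float64(-2.854)]
[321. 154.] [657.  14.  28.] [84. 85. 83.] ax [np.float64(-1.168), np.float64(-2.765)]
orange [509. 163.  28.] green [ 628.8 -144.5   28. ]
height of knob top (array([ 578.43505935, -158.29777662,   83.65230397]), np.float64(2.952612551647974))
orient cam [ 378.67988617   -7.64435372 1054.86877382]
```

View pics/c0.png

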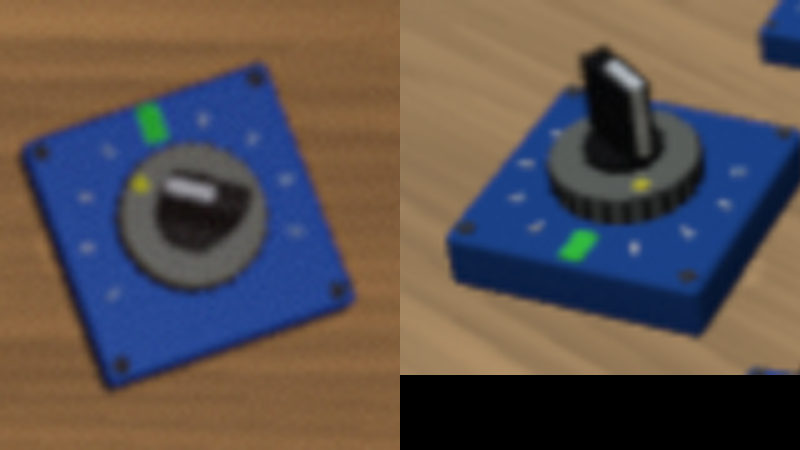

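A (398,183) is the one: its sides measure 117–119 mm, against 85 mm for B and C. Its centre is about (582,-159), the knob top about 84–88 mm, and the box yaw about 0.31. The crop shows the green mark at (152,124), the yellow dot at (140,183) and the white pointer at (168–214,184–192). Next I move above it, staying high.

play_rows(
  moves=[
    {"jaw": 1, "travel": [-4.28, -2.0, 0], "turn": [0, 0, 0]},
    {"jaw": 1, "travel": [-4.28, -2.0, 0], "turn": [0, 0, 0]},
    {"jaw": 1, "travel": [-4.28, -2.0, 0], "turn": [0, 0, 0]},
    {"jaw": 1, "travel": [-4.28, -2.0, 0], "turn": [0, 0, 0]},
    {"jaw": 1, "travel": [-4.28, -2.0, 0], "turn": [0, 0, 0]},
    {"jaw": 1, "travel": [-4.28, -2.0, 0], "turn": [0, 0, 0]},
    {"jaw": 1, "travel": [-4.28, -2.0, 0], "turn": [0, 0, 0]},
    {"jaw": 1, "travel": [-4.28, -2.0, 0], "turn": [0, 0, 0]},
    {"jaw": 1, "travel": [-4.28, -2.0, 0], "turn": [0, 0, 0]},
    {"jaw": 1, "travel": [-1.96, -4.18, 0], "turn": [0, 0, 0]},
    {"jaw": 1, "travel": [-1.96, -4.18, 0], "turn": [0, 0, 0]},
    {"jaw": 1, "travel": [-1.96, -4.18, 0], "turn": [0, 0, 0]},
    {"jaw": 1, "travel": [-1.96, -4.18, 0], "turn": [0, 0, 0]},
    {"jaw": 1, "travel": [-1.96, -4.18, 0], "turn": [0, 0, 0]},
    {"jaw": 1, "travel": [-1.96, -4.18, 0], "turn": [0, 0, 0]},
    {"jaw": 1, "travel": [-1.96, -4.18, 0], "turn": [0, 0, 0]},
    {"jaw": 1, "travel": [-1.96, -4.18, 0], "turn": [0, 0, 0]},
    {"jaw": 1, "travel": [-1.96, -4.18, 0], "turn": [0, 0, 0]},
    {"jaw": 1, "travel": [-1.96, -4.18, 0], "turn": [0, 0, 0]},
    {"jaw": 1, "travel": [-1.96, -4.18, 0], "turn": [0, 0, 0]},
  ],
)

```text
time: 2.15
ee_pos: [580.1, -158.7, 404.6]
orientation: [3.141, -0.0, 2.902]
wrist_force: [0.8, -0.3, 0.5]
opening: 85.9
finger_force: 0.0
```

play_rows(
  moves=[
    {"jaw": 1, "travel": [0, 0, 0], "turn": [0, 0, 1.3]},
    {"jaw": 1, "travel": [0, 0, 0], "turn": [0, 0, 1.3]},
    {"jaw": 1, "travel": [0, 0, 0], "turn": [0, 0, 1.3]},
    {"jaw": 1, "travel": [0, 0, 0], "turn": [0, 0, 1.3]},
    {"jaw": 1, "travel": [0, 0, 0], "turn": [0, 0, 1.3]},
    {"jaw": 1, "travel": [0, 0, 0], "turn": [0, 0, 1.3]},
    {"jaw": 1, "travel": [0, 0, 0], "turn": [0, 0, 1.3]},
    {"jaw": 1, "travel": [0, 0, 0], "turn": [0, 0, 1.3]},
    {"jaw": 1, "travel": [0, 0, 0], "turn": [0, 0, 1.3]},
    {"jaw": 1, "travel": [0, 0, 0], "turn": [0, 0, 1.3]},
    {"jaw": 1, "travel": [0, 0, 0], "turn": [0, 0, 1.3]},
    {"jaw": 1, "travel": [0, 0, 0], "turn": [0, 0, 0]},
  ],
)

```text
time: 3.35
ee_pos: [580.1, -156.8, 404.3]
orientation: [-3.141, 0.0, 1.402]
wrist_force: [-0.1, 0.1, 0.1]
opening: 85.2
finger_force: 0.0
```

```bash
python3 - <<'E'
from h import *
s=snap('wrist','w1');g=readout.get_obs()
print({k:np.round(g[k],3) for k in('time','qpos','ee_pos','orientation','opening')})
print(ray(s,(320,200)))
t=load('t0')
P=[atz(t,(393.6,176.8),88),atz(t,(402.8,178.4),88)]
print(P,np.arctan2(*(P[0]-P[1])[1::-1]))
E
```

```text
{'time': np.float64(3.4), 'qpos': array([-0.376,  0.409,  0.806,  1.469, -0.296,  1.39 ,  0.279]), 'ee_pos': array([ 580.117, -156.811,  404.378]), 'orientation': array([-3.141,  0.   ,  1.407]), 'opening': np.float64(85.479)}
(array([590.56205759, -87.94015741, 372.42850387]), array([-0.04841523, -0.276037  , -0.95994427]))
[array([ 588.13454088, -143.24043032,   88.        ]), array([ 584.34367992, -162.70900775,   88.        ])] 1.3784857974465288
```

View pics/w1.png

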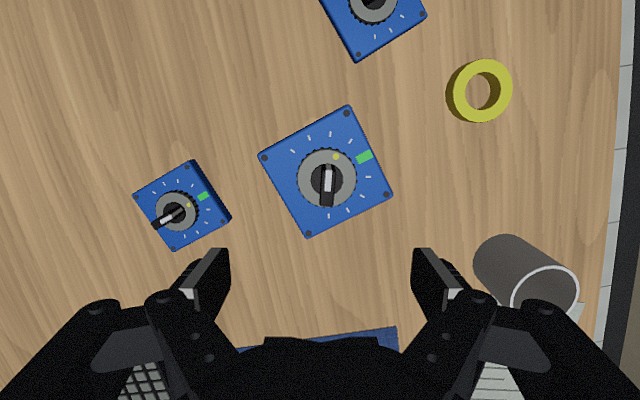

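The close view shows A in the centre. Its box corners are (348,106), (392,194), (308,238) and (258,152), the green mark is at (364,157), the yellow dot at (336,156), and the bar is upright in the image with its pointer near (328,180).

```bash
python3 - <<'E'
from h import *
s=load('w1'); t=load('t0')
hsv=cv2.cvtColor(s['frame'],cv2.COLOR_BGR2HSV)
roi=np.zeros(hsv.shape[:2],np.uint8); roi[100:245,255:398]=255
m=cv2.inRange(hsv,(100,120,60),(128,255,255))&roi
m=cv2.morphologyEx(m,cv2.MORPH_CLOSE,np.ones((5,5)))
c=max(cv2.findContours(m,cv2.RETR_EXTERNAL,cv2.CHAIN_APPROX_NONE)[0],key=cv2.contourArea)
h=cv2.approxPolyDP(cv2.convexHull(c),8,True)[:,0]
P=np.array([atz(s,p,28) for p in h]); print(h.tolist(),P.round().tolist(),P.mean(0)); 
ctr=P.mean(0)
def blob(lo,hi,box):
    r_=np.zeros_like(roi); x0,y0,x1,y1=box; r_[y0:y1,x0:x1]=255
    return np.argwhere((cv2.inRange(hsv,lo,hi)&r_)>0)[:,::-1].astype(float)
g=blob((45,100,80),(85,255,255),(350,140,385,175)).mean(0); G=atz(s,g,28)
d=blob((22,100,80),(35,255,255),(325,145,350,168)); D=atz(s,d.mean(0),44)
print('green',g,G,'dot',D,len(d))
w=blob((0,0,150),(180,60,255),(315,155,345,210)); W=np.array([atz(s,p,88) for p in w])
u,_,v=np.linalg.svd(W-W.mean(0)); e=(W-W.mean(0))@v[0]
print('white',w.mean(0),len(w),W.mean(0),v[0],e.min(),e.max(),'tri',tri(s,w.mean(0),t,(398.2,177.6)))
print('green tri',tri(s,g,t,(390.4,164.7)))
cv2.imwrite('pics/c1.png',cv2.resize(s['frame'][100:245,255:398],None,fx=4,fy=4,interpolation=cv2.INTER_CUBIC))
E
```

```text
[[348, 105], [392, 195], [306, 238], [257, 155]] [[621.0, -87.0, 28.0], [657.0, -195.0, 28.0], [548.0, -232.0, 28.0], [512.0, -123.0, 28.0]] [ 584.66115468 -159.10388112   28.        ]
green [363.65306122 156.42857143] [ 630.32019924 -144.88940365   28.        ] dot [ 598.67834719 -136.82064811   44.        ] 29
white [328.30935252 179.54676259] 139 [ 587.39359892 -151.18839707   88.        ] [-2.60133151e-01 -9.65572754e-01  4.64092741e-17] -24.177566989223237 20.549531794985665 tri (array([ 587.52939307, -153.38710893,   80.8976426 ]), np.float64(1.3699184374373097))
green tri (array([ 631.19878587, -146.23606321,   20.6982257 ]), np.float64(0.2827489207473287))
```

View pics/c1.png

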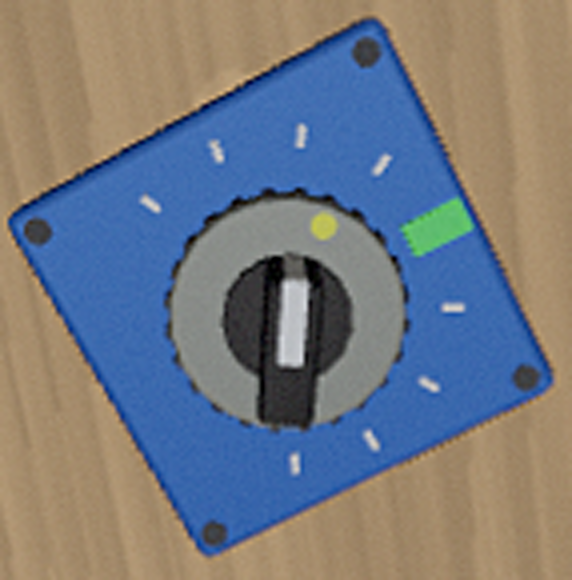

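Axis is about (584.7,-159.3), box yaw about 0.317 and bar yaw about 1.34, so the knob value is about -1.02. The box centre, green mark and sizes agree. I align, then descend to TCP z = 231, which puts the fingertips at 58 mm, clear of the ring.

play_rows(
  moves=[
    {"jaw": 1, "travel": [-0.17, 0.5, 0], "turn": [0, 0, 0.7]},
    {"jaw": 1, "travel": [0, 0, 4], "turn": [0, 0, 0]},
    {"jaw": 1, "travel": [0, 0, 4], "turn": [0, 0, 0]},
    {"jaw": 1, "travel": [0, 0, 4], "turn": [0, 0, 0]},
    {"jaw": 1, "travel": [0, 0, 3], "turn": [0, 0, 0]},
    {"jaw": 1, "travel": [0, 0, 1.3], "turn": [0, 0, 0]},
    {"jaw": 1, "travel": [0, 0, 1], "turn": [0, 0, 0]},
    {"jaw": 1, "travel": [0, 0, 0], "turn": [0, 0, 0]},
    {"jaw": 1, "travel": [0, 0, 0], "turn": [0, 0, 0]},
  ],
)

```text
time: 4.3
ee_pos: [585.3, -159.9, 233.1]
orientation: [3.14, -0.0, 1.332]
wrist_force: [0.0, -0.1, -0.6]
opening: 85.6
finger_force: 0.0
```

```bash
python3 - <<'E'
from h import *
s=snap('wrist','w2')
E
```

```text
(no output)
```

View pics/w2.png

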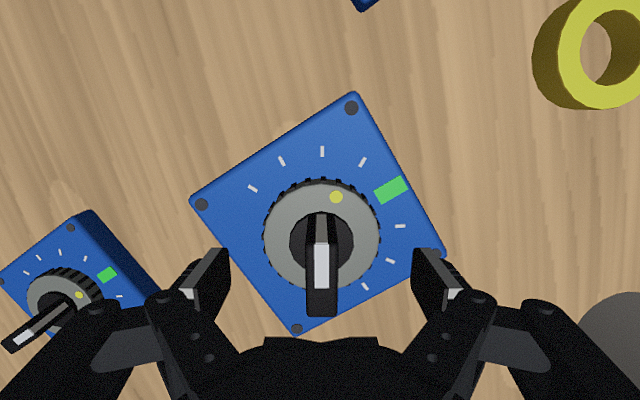

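The bar at (321,280) is centred between the fingers and aligned. I close the gripper.

play_rows(
  moves=[
    {"jaw": -1, "travel": [0, 0, 0], "turn": [0, 0, 0]},
    {"jaw": -1, "travel": [0, 0, 0], "turn": [0, 0, 0]},
    {"jaw": -1, "travel": [0, 0, 0], "turn": [0, 0, 0]},
    {"jaw": -1, "travel": [0, 0, 0], "turn": [0, 0, 0]},
    {"jaw": -1, "travel": [0, 0, 0], "turn": [0, 0, 0]},
    {"jaw": -1, "travel": [0, 0, 0], "turn": [0, 0, 0]},
    {"jaw": -1, "travel": [0, 0, 0], "turn": [0, 0, 0]},
    {"jaw": -1, "travel": [0, 0, 0], "turn": [0, 0, 0]},
    {"jaw": -1, "travel": [0, 0, 0], "turn": [0, 0, 0]},
    {"jaw": -1, "travel": [0, 0, 0], "turn": [0, 0, 0]},
  ],
)

```text
time: 5.35
ee_pos: [585.5, -159.7, 232.1]
orientation: [3.139, 0.0, 1.331]
wrist_force: [4.6, -1.0, -1.0]
opening: 13.0
finger_force: 62.1
```

Gripped at 13 mm with little side load. Now I turn 58° clockwise.

play_rows(
  moves=[
    {"jaw": -1, "travel": [0, 0, 0], "turn": [0, 0, 0.7]},
    {"jaw": -1, "travel": [0, 0, 0], "turn": [0, 0, 0.9]},
    {"jaw": -1, "travel": [0, 0, 0], "turn": [0, 0, 0.9]},
    {"jaw": -1, "travel": [0, 0, 0], "turn": [0, 0, 0.9]},
    {"jaw": -1, "travel": [0, 0, 0], "turn": [0, 0, 0.9]},
    {"jaw": -1, "travel": [0, 0, 0], "turn": [0, 0, 0.9]},
    {"jaw": -1, "travel": [0, 0, 0], "turn": [0, 0, 0.9]},
    {"jaw": -1, "travel": [0, 0, 0], "turn": [0, 0, 0.9]},
    {"jaw": -1, "travel": [0, 0, 0], "turn": [0, 0, 0.9]},
    {"jaw": -1, "travel": [0, 0, 0], "turn": [0, 0, 0.9]},
    {"jaw": -1, "travel": [0, 0, 0], "turn": [0, 0, 0.9]},
    {"jaw": -1, "travel": [0, 0, 0], "turn": [0, 0, 0]},
    {"jaw": -1, "travel": [0, 0, 0], "turn": [0, 0, 0]},
    {"jaw": -1, "travel": [0, 0, 0], "turn": [0, 0, 0]},
  ],
)

```text
time: 6.75
ee_pos: [585.7, -159.7, 232.1]
orientation: [3.139, -0.002, 0.316]
wrist_force: [6.3, -2.3, -1.7]
opening: 12.7
finger_force: 62.2
```

Yaw is 0.316 as planned. I release and rise.

play_rows(
  moves=[
    {"jaw": 1, "travel": [0, 0, 0], "turn": [0, 0, 0]},
    {"jaw": 1, "travel": [0, 0, 0], "turn": [0, 0, 0]},
    {"jaw": 1, "travel": [0, 0, 0], "turn": [0, 0, 0]},
    {"jaw": 1, "travel": [0, 0, 0], "turn": [0, 0, 0]},
    {"jaw": 1, "travel": [0, 0, 0], "turn": [0, 0, 0]},
    {"jaw": 1, "travel": [0, 0, 0], "turn": [0, 0, 0]},
    {"jaw": 1, "travel": [0, 0, -1], "turn": [0, 0, 0]},
    {"jaw": 1, "travel": [0, 0, -3], "turn": [0, 0, 0]},
    {"jaw": 1, "travel": [0, 0, -4], "turn": [0, 0, 0]},
    {"jaw": 1, "travel": [0, 0, -4], "turn": [0, 0, 0]},
    {"jaw": 1, "travel": [0, 0, -4], "turn": [0, 0, 0]},
    {"jaw": 1, "travel": [0, 0, -1], "turn": [0, 0, 0]},
    {"jaw": 1, "travel": [0, 0, 0], "turn": [0, 0, 0]},
    {"jaw": 1, "travel": [0, 0, 0], "turn": [0, 0, 0]},
  ],
)

```text
time: 8.15
ee_pos: [584.5, -159.3, 400.9]
orientation: [-3.141, 0.001, 0.315]
wrist_force: [0.1, 1.0, -0.7]
opening: 85.3
finger_force: 0.0
```

```bash
python3 - <<'E'
from h import *
s=snap('wrist','w3')
hsv=cv2.cvtColor(s['frame'],cv2.COLOR_BGR2HSV)
C=(584.7,-159.3)
K=np.array([[s['fx'],0,s['cx']],[0,s['fy'],s['cy']],[0,0,1.]])
pr=lambda p: cv2.projectPoints(np.array([p],float),np.array(s['rvec'],float),np.array(s['tvec'],float),K,np.array(s['D'],float))[0].ravel()
def blob(lo,hi,c,h):
    r_=np.zeros(hsv.shape[:2],np.uint8); x,y=c.astype(int); r_[max(0,y-h):y+h,max(0,x-h):x+h]=255
    return np.argwhere((cv2.inRange(hsv,lo,hi)&r_)>0)[:,::-1].astype(float)
d=blob((22,100,80),(35,255,255),pr([598.7,-136.8,44]),20); print('dot',len(d),atz(s,d.mean(0),44),'was 598.7,-136.8')
g=blob((45,100,80),(85,255,255),pr([630.3,-144.9,28]),20); print('green',atz(s,g.mean(0),28))
w=blob((0,0,170),(180,60,255),pr([593,-156.5,88]),16); W=np.array([atz(s,p,88) for p in w]); v=np.linalg.svd(W-W.mean(0))[2][0]
print('white',W.mean(0),np.arctan(v[1]/v[0]))
x,y=pr([C[0],C[1],60]).astype(int); cv2.imwrite('pics/c3.png',cv2.resize(s['frame'][max(0,y-80):y+80,max(0,x-80):x+80],None,fx=3,fy=3))
E
```

```text
dot 32 [ 598.75120889 -136.83578608   44.        ] was 598.7,-136.8
green [ 631.00799357 -144.9550309    28.        ]
white [ 593.16828635 -157.37680333   88.        ] 0.31003439245360553
```

View pics/c3.png

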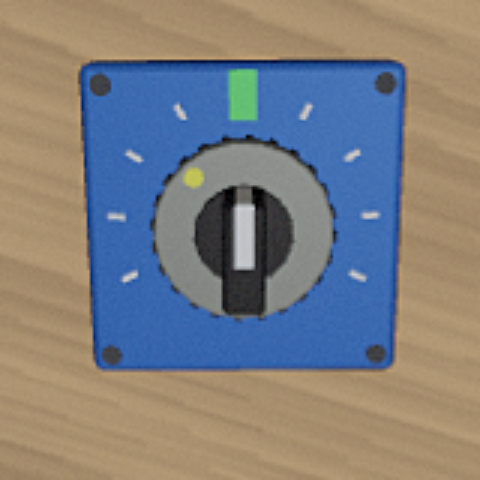

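The pointer (243,205–268) lines up with the green mark (243,95), and the yellow dot has moved less than 0.1 mm.

```bash
python3 -c "
from h import *
print(r.hand_in())"
```

```text
the job is handed in; nothing more can be done
None
```

The blue dimmer's inner knob now points at the green mark (pointer yaw measured at 0.310 rad, box yaw about 0.317). The grey outer ring stayed put, the orange dimmer was not approached, and the job was handed in at about 8.2 s; no verdict came back.

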